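Tilt the parts carrier out of the rinsing tank

ROBOT

A 6-joint arm with a two-finger parallel gripper is mounted at the origin on the work surface. World frame = base frame: x ahead of the robot, y to its left, z up, the work surface at z = 0. Lengths are in mm, angles in rad, forces in N, time in s.
With the tool pointing down it reaches from about 400 to 925 mm from the base axis. Payload 12.5 kg.
Tool frame: the origin (TCP) lies at the very end of the fingers, on their centre line; the grasp point (between the pads) lies 19 mm behind it (env.tcp_to_grasp is the distance from the TCP to the grasp point, in mm); z points along the fingers, x is the direction in which the jaws open and shut, and the axes are right-handed (so a half turn about z gives the same grasp; the last joint's range is limited). The gripper opens to 95 mm and grips with 3 to 60 N. Pads are 20 mm wide; open, the fingers measure 119 mm over their backs; the gripper's body (75 mm by 180 mm) begins 59 mm behind the grasp point.
Start: joints at [1.149, 0.491, 1.559, -0, 1.092, -0.106], TCP at [194.094, 594.116, 214.661] pointing down, gripper open.
Joint ranges: [-3.1, 3.1], [-0.84, 2.19], [0.05, 2.79], [-1.13, 4.28], [0.06, 2.93], [-2.69, 2.69]. Speed limits (rad/s): [2.22, 2.22, 2.79, 3.14, 3.14, 3.14].

INTERFACE

Orientations are given as [roll, pitch, yaw] about the fixed x, y, z axes, in that order (R = Rz(yaw) Ry(pitch) Rx(roll)).
In Python, from cell import env, vision, job gives the robot as it stands.
- The arm moves only by the shell command python3 -m pendant 'ROWS' [OPENING]. ROWS is JSON, a list of rows, each a list of 4 numbers: the shift along the tool's x, y, z in mm, then the turn about the tool's z in degrees. In form: [[tx, ty, tz, turn], ...]. A call has 1 to 8 rows; each row is the pose to reach, as a shift and turn from the pose measured when the call began, along the tool's axes at that moment; what a row does not reach only later rows make up. A row lasts 1/8 s, in which the tool goes at most 62.5 mm and 10.7 degrees, less where a joint would pass 70% of its speed; a pose out of reach is approached as far as the arm can. A call with a gripper value outside its range is refused whole. OPENING is the closure, from 0 (fully open) to 1 (shut), set as the call begins (- or left out, the last holds). The fingers move at their own pace and stop on an object; the grip force is fixed at half the most. Time passes only in rows, so rows that repeat a pose let the fingers close. It gives the time, the measured TCP pose, the force and the opening at its end, in the units of the state.
- env.state(): the state, without advancing time (a new reading comes with each control period).
- vision.read_camera(name): name is "scene" or "top" or "wrist"; returns a dict with "pixels" (480x640x3 uint8, red, green, blue), "intrinsics" (3x3 intrinsics, pixels), "R" (3x3) and "t" (3): a world point X has camera coordinates R X + t; the wrist camera has in their place "tool_from_camera" (4x4, takes a point from camera to tool coordinates, whose origin is the TCP and whose axes are the tool frame's). Camera axes: x right, y down, z forward; pixel columns grow to the right and rows downward; lengths in mm; the calibration is good to about 2 mm. A picture is of the moment at which its call begins: read the wrist's pose just before it. There is no depth.
- job.job_done(): hands the job in, once; it reports no verdict.
Trained networks look in a picture, given as the dict that the camera call returned (one of the last four; its "shot" number tells which), for a name from the list of things; names that differ only in an ending like _2 or _b are one class to them, and where a whole thing is asked for, a point or a joint stands for the part that bears it (a point fixed in the world has none). Each returns a list of dicts, best first, with "confidence" (0 to 1); they miss things now and then, are a little off and sometimes report something else, mostly with a low value. They report only what shows in the picture. A call takes as long as a camera call. They do not tell look-alikes from the thing itself.
- vision.find_in(picture, query): "at" ([x, y, z] in mm, in the coordinates of the camera as it stood for that picture, good to about 4 mm: the middle of the surface that is visible of it).
- vision.regions_of(picture, query): "pixels" (480x640 bool, what is visible of it).
The state is a dict: "t": time; "joints": joint angles; "qvel": joint speeds; "tau": joint torques, N m; "eef_pos": TCP position; "tcp_rot": TCP orientation; "ft_force": force on the tool from outside, world axes, zero at the start; "moment": the same for the moment, N m; "opening": opening from 0.0 (shut) to 1.0 (fully open).
Only numpy, scipy, OpenCV 4.12 (cv2) and the standard library are available. Lean on these libraries where they do the work, as an engineer would, in place of code of your own. Each camera call takes 0.05 s, during which the arm holds its last target.

TASK

Take the parts carrier out of the deep rinsing tank: lift the end with the handle first, so that the plate tilts and comes out from under the tank's half cover. Lay it flat, right way up, in the middle of the white draining board and lengthways along it, without dropping it, and let go. Leave the other carrier in the shallow open tray where it is.

Things in the scene. Friction and masses are not known exactly. Their poses are not given: they have to be found in the camera images.
- carrier: Carrier to take out: aluminium plate 120 (x) x 64 (y) x 5 mm, origin at the centre of its underside, z up. Upright handle fin near the +x end: 24 mm long (x), 10 mm thick (y), centred at x = +38 mm, top 70 mm above the underside. About 150 g. Lies flat on the deep tank's floor, fin at the tank's open (+x) end, the other end under the cover.
- tank: Deep narrow steel tank, fixed, 142 (x) x 84 (y) x 64 mm high, walls and floor 4 mm, open top but for a fixed dark cover plate over the 49 mm at its -x end (x -71 to -22, z 64 to 68 mm), so the carrier cannot come out level. Small tap 18 mm out from the -x wall. Origin: centre of the underside; covered end (-x) towards the robot, z up.
- board: White draining board, fixed flat slab with grey lines, 190 (x) x 130 (y) x 10 mm high. Origin: centre of its underside, upper face at z = +10 mm; x along its length, z up.
- spare: Other carrier, leave alone: aluminium plate 120 (x) x 64 (y) x 5 mm, origin at the centre of its underside, z up. Upright handle fin near the +x end: 24 mm long (x), 10 mm thick (y), centred at x = +38 mm, top 70 mm above the underside. Lies in a fixed shallow open tray 142 x 84 x 22 mm, floor 4 mm.
Things that resemble listed ones, but are neither listed nor needed, are in the scene too. Leave any green or pink look-alike of the tank alone. Leave any yellow look-alike of the carrier alone.

How it is judged (in metres and radians):
On the way:
1. the carrier's handle end is lifted, so that it tilts by more than 12 degrees while still in the tank's mouth (angle between carrier's own z axis and vertical above 0.21 rad and x of carrier in the frame of tank between -0.08 and 0.08 m and y of carrier in the frame of tank between -0.03 and 0.03 m and z of carrier in the frame of tank below 0.09 m), for 0.1 s.
At the end, for the whole second after the job is handed in: The carrier lies flat and right way up (within about 4.5 degrees) on the draining board, its centre within 30 mm of the board's centre along and across the board, its length within 15 degrees of the board's length (either way round), at rest; the other carrier is within 15 mm of where it was (x of carrier in the frame of board between -0.03 and 0.03 m and y of carrier in the frame of board between -0.03 and 0.03 m and z of carrier in the frame of board between 0.006 and 0.015 m and angle between the x axis of carrier and the x axis of board, either way round below 0.26 rad and angle between carrier's own z axis and vertical below 0.08 rad and linear speed of carrier below 0.02 m/s and angular speed of carrier below 0.15 rad/s and distance of spare from where it was at the start of the episode below 0.015 m); the robot touches nothing.
It fails at once if the carrier is dropped: out of the fingers and moving faster than 0.6 m/s (contact force between the fingers and carrier below 0.05 N and linear speed of carrier above 0.6 m/s).
It fails at once if the other carrier is moved by more than 15 mm (distance of spare from where it was at the start of the episode above 0.015 m).
It also fails if it takes over 51 s, if anything falls off the work surface, if the arm or the gripper's body presses on something with over 40 N, if the wrist force passes 120 N, or if a joint passes its speed limit or range.

## Working session

There is one attempt and no reset: what is moved stays moved. The work goes in short steps, Python scripts to look and compute and a shell command to move; the robot and the scene stay as the last step left them, time stands still between calls to the robot, and variables do not carry over. Pictures are saved under pics/ and viewed, and the job is handed in when it is done.

```bash
ls; mkdir -p pics; cat > h.py <<'E'
import numpy as np, cv2
from cell import env, vision, job
def save(p,n): cv2.imwrite('pics/'+n+'.png', cv2.cvtColor(p['pixels'],cv2.COLOR_RGB2BGR))
def w(p,X): 
    return np.array(p['R']).T@(np.array(X)-np.array(p['t']))
def ray(p,u,v,z):
    K=np.array(p['intrinsics']);d=np.array(p['R']).T@np.linalg.solve(K,[u,v,1]);c=-np.array(p['R']).T@np.array(p['t'])
    return c+d*(z-c[2])/d[2]
E
python3 - <<'E'
from h import *
s=env.state();print(s['t'],s['eef_pos'],s['tcp_rot'],s['opening'])
for n in ['scene','top']:
    p=vision.read_camera(n);save(p,n+'0')
    for q in ['carrier','tank','board','spare']:
        print(n,q,[(round(d['confidence'],2),w(p,d['at']).round(0).tolist()) for d in vision.find_in(p,q)])
E
```

```text
pics
0.0 [193.9688729  593.87963845 214.08235284] [-3.14144275e+00  1.09668505e-03  1.25500067e+00] 0.9982458481484501
scene carrier [(0.63, [524.0, -253.0, 11.0]), (0.6, [336.0, -41.0, 6.0])]
scene tank [(0.81, [529.0, -270.0, 49.0]), (0.67, [323.0, -252.0, 41.0]), (0.57, [702.0, -406.0, 35.0])]
scene board [(0.61, [519.0, 246.0, 12.0])]
scene spare [(0.62, [559.0, 19.0, 14.0])]
top carrier [(0.79, [552.0, -249.0, 12.0]), (0.72, [331.0, -43.0, 6.0])]
top tank [(0.81, [321.0, -242.0, 27.0]), (0.61, [712.0, -411.0, 40.0]), (0.57, [506.0, -266.0, 64.0])]
top board [(0.62, [511.0, 259.0, 7.0])]
top spare [(0.88, [544.0, 16.0, 8.0])]
```

View pics/top0.png

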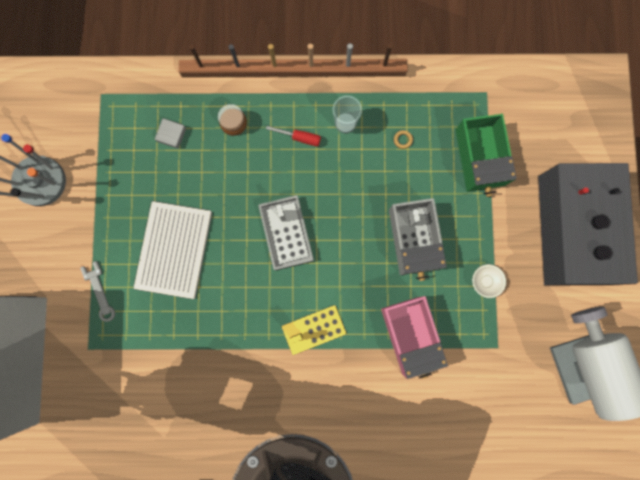

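View pics/scene0.png

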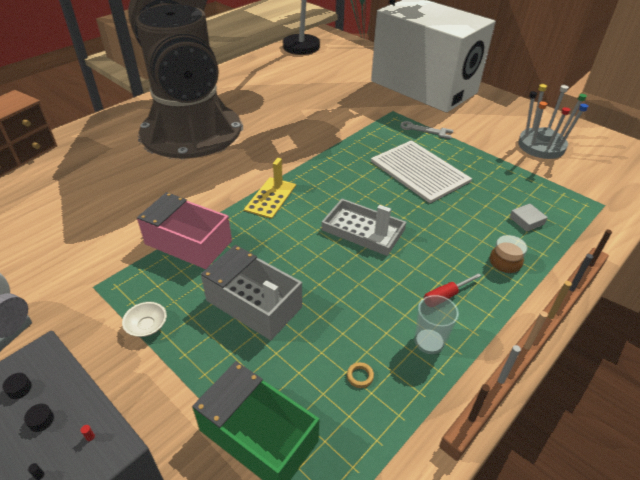

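Candidates for the carrier in the top view are the aluminium one in the steel tank with the dark cover (418,232), the aluminium one in the shallow tray (287,232, the spare) and the yellow look-alike (313,330). By the description I choose (418,232). The pink (413,337) and green (487,153) tanks are look-alikes. Next is a close crop to check the choice.

```bash
python3 - <<'E'
from h import *
p=vision.read_camera('top')
im=cv2.cvtColor(p['pixels'],cv2.COLOR_RGB2BGR)
a=cv2.resize(im[190:290,370:470],None,fx=6,fy=6,interpolation=cv2.INTER_CUBIC);cv2.imwrite('pics/crop_tank.png',a)
b=cv2.resize(im[190:310,120:230],None,fx=5,fy=5,interpolation=cv2.INTER_CUBIC);cv2.imwrite('pics/crop_board.png',b)
m=vision.regions_of(p,'board')[0]['pixels']
r=cv2.minAreaRect(np.argwhere(m)[:,::-1].astype(np.float32));c=cv2.boxPoints(r)
W=np.array([ray(p,*q,10) for q in c]);print(c.round(1).tolist(),W.round(1).tolist(),W.mean(0))
for i in range(2):print(np.linalg.norm(W[i+1]-W[i]),np.degrees(np.arctan2(*(W[i+1]-W[i])[[1,0]])))
E
```

```text
[[132.8000030517578, 288.1000061035156], [150.89999389648438, 199.0], [212.0, 211.39999389648438], [193.89999389648438, 300.6000061035156]] [[428.7, 337.7, 10.0], [619.5, 306.4, 10.0], [591.7, 174.2, 10.0], [402.1, 208.2, 10.0]] [510.52506815 256.61467489  10.        ]
193.36332080261244 -9.335347902897238
135.080822114628 -101.87807234908996
```

View pics/crop_tank.png

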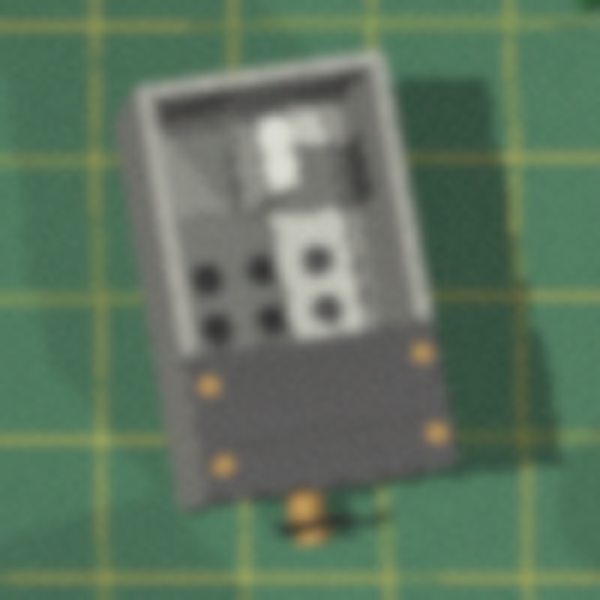

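View pics/crop_board.png

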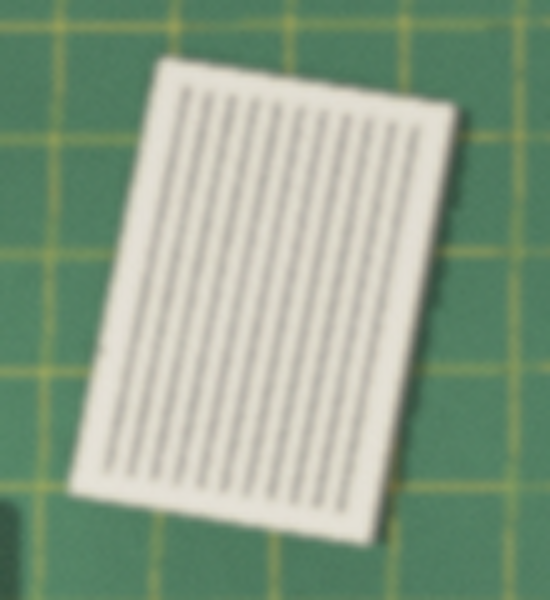

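The crop shows the aluminium carrier in the steel tank, with the fin top at about (277,155) in the crop, which is (416,216) in the full image. The dark cover is on the robot's side. Now I'll compute its position.

```bash
python3 - <<'E'
from h import *
p=vision.read_camera('top')
f=lambda x,y,z:ray(p,370+x/6-.4,190+y/6-.4,z)
A=f(135,90,64);B=f(382,52,64);C=f(430,322,64);D=f(180,358,64);E_=f(458,458,68)
F=f(277,155,74);F1=f(275,115,74);F2=f(283,192,74)
for n in 'A B C D E_ F F1 F2'.split(): print(n,eval(n).round(1))
ang=lambda v:np.degrees(np.arctan2(v[1],v[0]))
print(np.linalg.norm(A-B),ang(A-B)-90,ang(B-C),ang(A-D),np.linalg.norm(B-C),ang(B-E_),np.linalg.norm((B-E_)[:2]))
g=lambda x,y:ray(p,120+x/5-.4,190+y/5-.4,10)
Q=[g(*q) for q in [(160,58),(457,105),(375,545),(70,490)]]
print(np.mean(Q,0),ang(Q[0]-Q[3]),ang(Q[1]-Q[2]),[np.linalg.norm(Q[i]-Q[i-1]).round() for i in range(4)])
for m in vision.regions_of(p,'spare'): print(m['confidence'],np.argwhere(m['pixels']).mean(0))
p=vision.read_camera('wrist');print(p['tool_from_camera'],p['intrinsics']);save(p,'w0')
E
```

```text
A [ 593.9 -204.1   64. ]
B [ 606.5 -288.1   64. ]
C [ 514.2 -301.3   64. ]
D [ 502.5 -217.2   64. ]
E_ [ 468.2 -308.2   68. ]
F [ 569.5 -249.7   74. ]
F1 [ 583.1 -249.4   74. ]
F2 [ 557.  -251.3   74. ]
84.96896055763375 8.563711753923869 8.156728368106238 8.174698697523981 93.24900667787654 8.256266278769338 139.79559575942335
[511.07433465 255.96340499  10.        ] -9.637241135695069 -9.231727130966172 [np.float64(188.0), np.float64(130.0), np.float64(190.0), np.float64(131.0)]
0.79 [233.46495327 286.83528037]
[[ 9.99999885e-01  2.29162422e-04 -4.21900737e-04  1.10622805e+00]
 [-1.00459358e-04  9.59157879e-01  2.82871267e-01 -7.94318070e+01]
 [ 4.69492880e-04 -2.82871192e-01  9.59157791e-01 -1.69108684e+02]
 [ 0.00000000e+00  0.00000000e+00  0.00000000e+00  1.00000000e+00]] [[416.7183167    0.         320.37511924]
 [  0.         416.7183167  243.70430384]
 [  0.           0.           1.        ]]
```

```bash
cat >> h.py <<'E'
from scipy.spatial.transform import Rotation as Ro
def row(x,y,z,yawdeg=None):
    s=env.state();R=Ro.from_euler('xyz',s['tcp_rot']);d=R.inv().apply(np.array([x,y,z])-s['eef_pos'])
    yaw=np.degrees(s['tcp_rot'][2]); t=0 if yawdeg is None else -((yawdeg-yaw+180)%360-180)
    print('row',d.round(1),round(t,1))
def pw(n):
    s=env.state();p=vision.read_camera('wrist');T=np.eye(4);T[:3,:3]=Ro.from_euler('xyz',s['tcp_rot']).as_matrix();T[:3,3]=s['eef_pos']
    M=T@np.array(p['tool_from_camera']);p['R']=M[:3,:3].T;p['t']=-M[:3,:3].T@M[:3,3];save(p,n);return p
E
python3 -c "
from h import *
row(520,180,214,98.3)"
```

```text
row [-292.4  438.4    0.7] -26.4
```

```bash
python3 -m pendant '[[-36,55,0,-3],[-73,110,0,-6],[-110,165,0,-10],[-146,219,0,-13],[-183,274,0,-17],[-219,329,0,-20],[-256,384,0,-24],[-292,438,0,-26]]' 0.68
python3 -c "
from h import *
row(566,-250,200,98.3)"
```

```text
t: 1.75
eef_pos: [504.6, 199.5, 214.9]
tcp_rot: [3.141, -0.0, 1.71]
ft_force: [0.4, 0.9, 0.4]
opening: 0.325
row [-453.7   -1.7   14.8] -0.3
```

```bash
python3 -m pendant '[[-57,0,0,0],[-114,0,0,0],[-171,0,0,0],[-228,0,0,0],[-285,0,5,0],[-342,0,10,0],[-400,-1,15,0],[-450,-2,15,0]]'
python3 -m pendant '[[0,0,0,0],[0,0,0,0]]'
python3 - <<'E'
from h import *
p=pw('w1');print(env.state()['eef_pos'],env.state()['tcp_rot'])
for q in ['carrier','tank']:print(q,[(round(d['confidence'],2),w(p,d['at']).round(0).tolist()) for d in vision.find_in(p,q)])
E
```

```text
t: 2.75
eef_pos: [565.0, -248.6, 199.4]
tcp_rot: [3.141, -0.0, 1.71]
ft_force: [-1.0, -0.1, 0.2]
opening: 0.321
t: 3.0
eef_pos: [564.8, -248.2, 199.2]
tcp_rot: [-3.142, -0.001, 1.709]
ft_force: [-0.3, -0.2, 0.3]
opening: 0.322
[ 564.88247267 -247.63461241  199.43176636] [ 3.14147100e+00 -8.66356090e-04  1.71020322e+00]
carrier [(0.94, [376.0, -69.0, 4.0]), (0.91, [549.0, -259.0, 7.0])]
tank [(0.82, [504.0, -263.0, 68.0]), (0.61, [657.0, -417.0, 62.0]), (0.6, [402.0, -241.0, 17.0])]
```

View pics/w1.png

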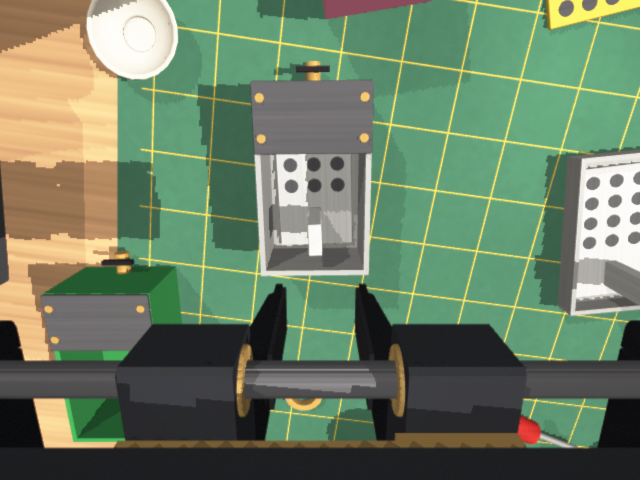

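The wrist view shows the fin's white top at columns 308-322, rows 224-256. The tank rim's front corners are at (261,274) and (369,275), and the cover's corners are at (253,82) and (373,81).

```bash
python3 - <<'E'
from h import *
p=pw('w2')
im=cv2.cvtColor(p['pixels'],cv2.COLOR_RGB2BGR)
cv2.imwrite('pics/w2c.png',cv2.resize(im[140:285,245:385],None,fx=4,fy=4,interpolation=cv2.INTER_CUBIC))
for n,(u,v,z) in dict(finA=(308,224,74),finB=(321,224,74),finC=(309,255,74),finD=(323,255,74),rimL=(261,274,64),rimR=(369,275,64),cL=(252,82,68),cR=(373,81,68),ceL=(257,153,68),ceR=(371,153,68)).items(): print(n,ray(p,u,v,z).round(1))
E
```

```text
finA [ 559.3 -256.5   74. ]
finB [ 558.  -247.2   74. ]
finC [ 582.7 -252.7   74. ]
finD [ 581.2 -242.4   74. ]
rimL [ 606.6 -287.5   64. ]
rimR [ 595.6 -204.    64. ]
cL [ 468.3 -306.9   68. ]
cR [ 456.3 -226.1   68. ]
ceL [ 514.6 -299.    68. ]
ceR [ 503.4 -219.2   68. ]
```

View pics/w2c.png

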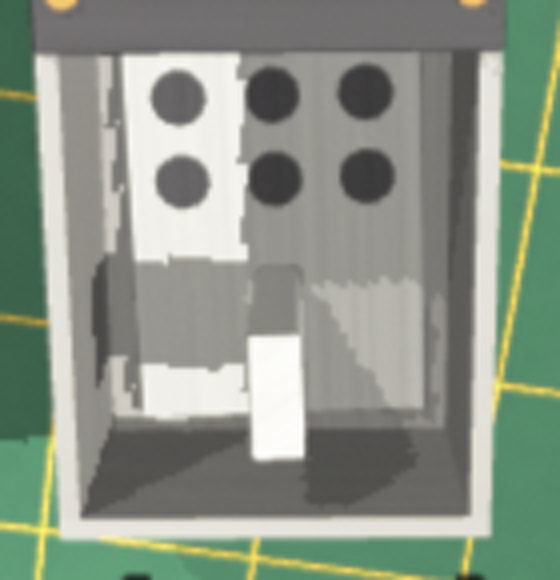

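```bash
python3 -c "
from h import *
row(570,-250,46,99.2)"
```

```text
row [ -3.3   4.3 153.7] -1.2
```

```bash
python3 -m pendant '[[-3,4,20,-1],[-3,4,45,-1],[-3,4,75,-1],[-3,4,100,-1],[-3,4,120,-1],[-3,4,135,-1],[-3,4,147,-1],[-3,4,153,-1]]'
python3 -m pendant '[[0,0,0,0],[0,0,0,0]]'
python3 -c "
from h import *
pw('w3');save(vision.read_camera('scene'),'s3')
row(570,-250,46,99.2)"
```

```text
t: 4.2
eef_pos: [569.6, -249.6, 46.0]
tcp_rot: [3.141, -0.001, 1.729]
ft_force: [-0.4, 0.4, 0.4]
opening: 0.319
t: 4.45
eef_pos: [569.8, -249.7, 46.5]
tcp_rot: [3.141, -0.0, 1.729]
ft_force: [0.0, -0.1, -0.4]
opening: 0.321
row [-0.4  0.2  0.6] -0.1
```

View pics/w3.png

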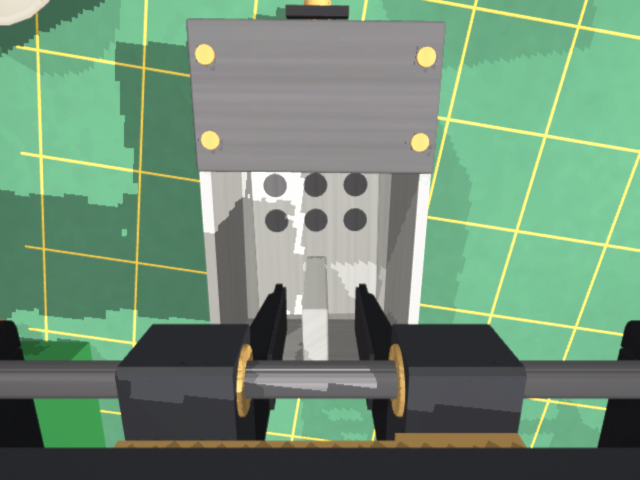

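View pics/s3.png

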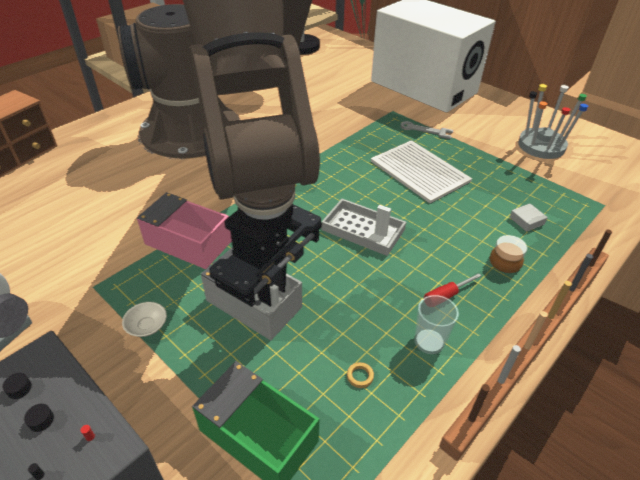

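The fin sits centred between the open fingers in the wrist view (column ~316, fingers at 280 and 360), and the fingers are inside the tank. Closing now.

```bash
python3 -m pendant '[[0,0,0,0],[0,0,0,0],[0,0,0,0],[0,0,0,0]]' 1
python3 -m pendant '[[0,0,-4,0],[0,0,-8,0],[0,0,-12,0],[0,0,-16,0],[0,0,-20,0]]'
python3 -c "
from h import *
pw('w4');save(vision.read_camera('scene'),'s4')"
```

```text
t: 5.05
eef_pos: [569.9, -249.8, 46.7]
tcp_rot: [3.14, 0.0, 1.729]
ft_force: [-0.3, -1.4, 1.6]
opening: 0.105
t: 5.68
eef_pos: [569.9, -249.8, 67.1]
tcp_rot: [3.14, 0.0, 1.729]
ft_force: [0.3, 0.6, -1.0]
opening: 0.102
```

View pics/w4.png

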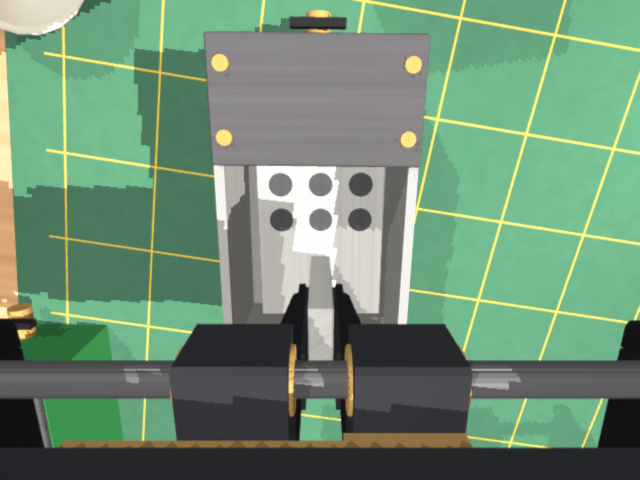

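The plate's holes stay at the same pixels (rows 184 and 220), so it is held rigidly and level. I'll bring the tail up against the cover so that it tilts in the grip.

```bash
python3 -m pendant '[[0,-1,-6,0],[0,-2,-12,0],[0,-3,-18,0],[0,-4,-24,0],[0,-4,-29,0],[0,-4,-32,0]]'
python3 -m pendant '[[0,0,-1.5,0],[0,0,-3,0],[0,0,-4.5,0],[0,0,-6,0]]'
python3 -c "
from h import *
pw('w5');save(vision.read_camera('scene'),'s5')"
```

```text
t: 6.52
eef_pos: [566.1, -250.6, 99.7]
tcp_rot: [3.139, 0.001, 1.729]
ft_force: [-0.9, -0.1, -1.0]
opening: 0.102
t: 7.02
eef_pos: [564.6, -250.6, 104.3]
tcp_rot: [-3.14, -0.001, 1.729]
ft_force: [-6.7, -5.3, -13.9]
opening: 0.103
```

View pics/w5.png

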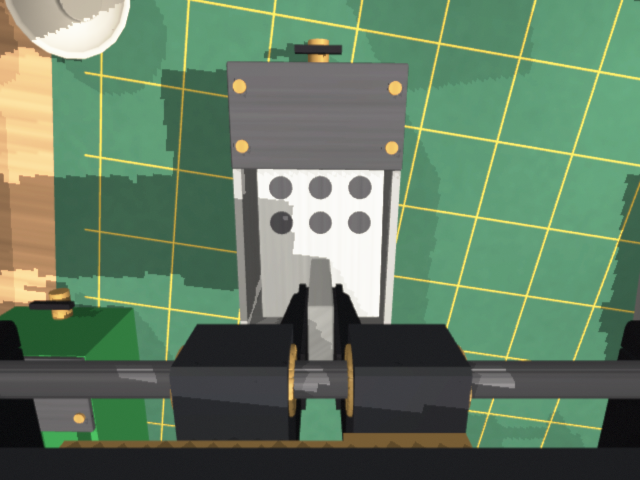

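```bash
python3 -m pendant '[[0,0,-2,0],[0,-1,-4,0],[0,-1,-6,0],[0,-1,-8,0]]'
python3 -c "
from h import *
pw('w6');save(vision.read_camera('scene'),'s6')"
```

```text
t: 7.62
eef_pos: [562.2, -250.3, 111.1]
tcp_rot: [-3.137, -0.003, 1.729]
ft_force: [-5.5, -1.9, -13.8]
opening: 0.104
```

View pics/w6.png

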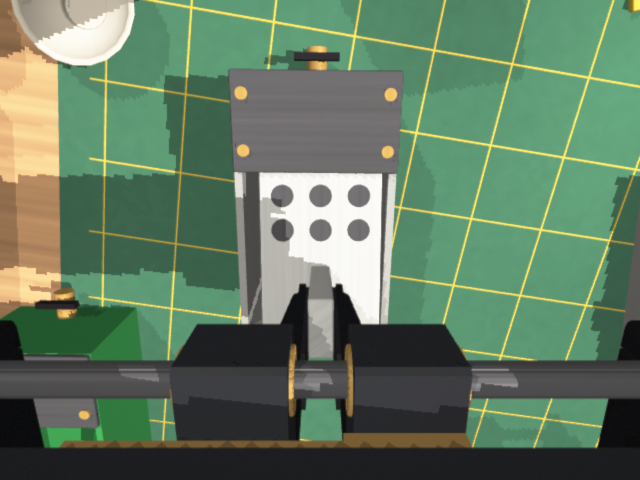

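View pics/s6.png

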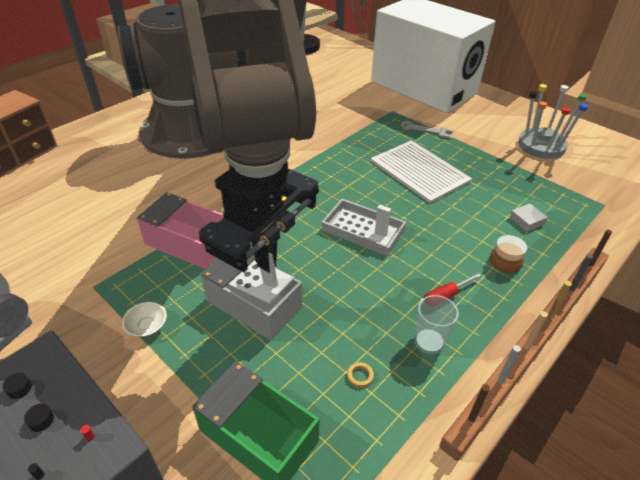

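It pivots steadily at about 14 N. I'll continue upwards.

```bash
python3 -m pendant '[[0,0,-2,0],[0,0,-4,0],[0,0,-6,0],[0,0,-8,0],[0,0,-10,0],[0,0,-12,0],[0,0,-12,0]]'
python3 -c "
from h import *
pw('w7');save(vision.read_camera('scene'),'s7')
p=cv2.imread('pics/s7.png')[220:350,180:320];cv2.imwrite('pics/s7c.png',cv2.resize(p,None,fx=4,fy=4))"
```

```text
t: 8.6
eef_pos: [562.8, -250.3, 123.8]
tcp_rot: [-3.138, -0.002, 1.729]
ft_force: [-1.7, 0.4, -8.4]
opening: 0.104
```

View pics/w7.png

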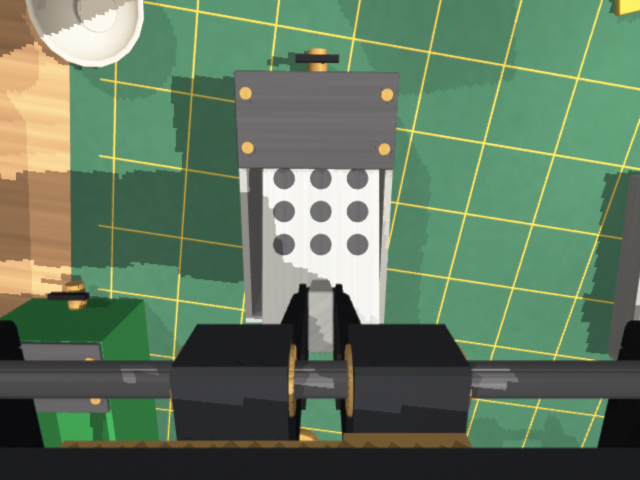

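View pics/s7c.png

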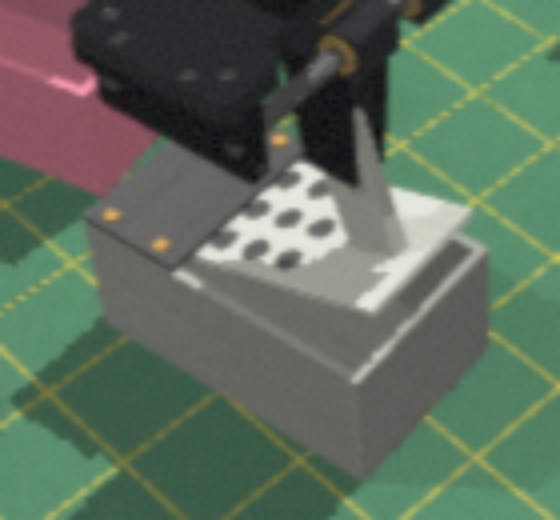

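```bash
cat > tilt.py <<'E'
from h import *
from scipy.optimize import least_squares
p=vision.read_camera('wrist');K=np.array(p['intrinsics']);T=np.array(p['tool_from_camera'])
def inter(v,z):
    d=T[:3,:3]@np.linalg.solve(K,[320,v,1]);c=T[:3,3];return (c+d*(z-c[2])/d[2])[1]
def proj(y,z):
    c=T[:3,:3].T@(np.array([0,y,z])-T[:3,3]);q=K@c;return q[1]/q[2]
y=[inter(v,37.5) for v in (184,220)];print('hole y',y)
pit=y[1]-y[0]
def fit(rows,y0):  # rows of holes, y0 list of level y
    f=lambda a:[proj(a[1]+np.cos(a[0])*(q)+0,37.5+a[2]+np.sin(-a[0])*(-0)+(-q)*np.sin(a[0]))-r for q,r in zip(y0,rows)]
    # theta>0: tail(-y) goes down (+z tool). a1,a2: displacement of plate top point under the grip
    def g(a):
        pv=np.array([0,-19+0]) # pivot (y,z)
        out=[]
        for q,r in zip(y0,rows):
            dy,dz=q, 37.5+19
            yy=dy*np.cos(a[0])+dz*np.sin(a[0]); zz=-dy*np.sin(a[0])+dz*np.cos(a[0])
            out.append(proj(yy+a[1],zz-19)-r)
        return out
    s=least_squares(g,[0.1,0]);print('tilt deg',np.degrees(s.x[0]),'dy',s.x[1],'res',s.fun)
fit([195,230],y)
fit([178,211,244],[y[0]-pit,y[0],y[1]])
E
python3 tilt.py
```

```text
hole y [np.float64(-48.971109565691265), np.float64(-30.664819116077247)]
tilt deg 13.253752404357332 dy -7.0885010999331515 res [9.09494702e-13 1.30739863e-12]
tilt deg 24.604068059351974 dy -11.24094002497685 res [ 0.09706646 -0.25361471  0.15732941]
```

Tilt is about 22°, so the carrier can be drawn forward along its slope and then up.

```bash
python3 -m pendant '[[0,6,-1,0],[0,12,-2,0],[0,18,-4,0],[0,24,-6,0],[0,30,-8,0],[0,36,-10,0],[0,42,-12,0],[0,42,-12,0]]'
python3 -c "
from h import *
pw('w8');save(vision.read_camera('scene'),'s8')
p=cv2.imread('pics/s8.png')[200:350,160:340];cv2.imwrite('pics/s8c.png',cv2.resize(p,None,fx=4,fy=4))"
```

```text
t: 9.75
eef_pos: [604.8, -243.7, 135.7]
tcp_rot: [-3.138, -0.002, 1.729]
ft_force: [0.7, 0.2, -1.5]
opening: 0.102
```

View pics/w8.png

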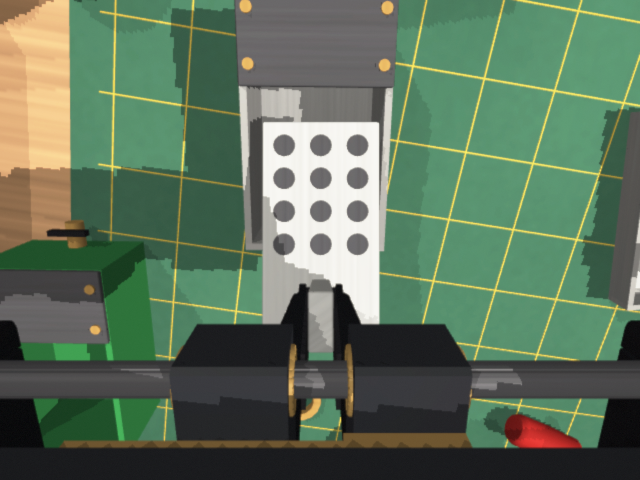

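View pics/s8c.png

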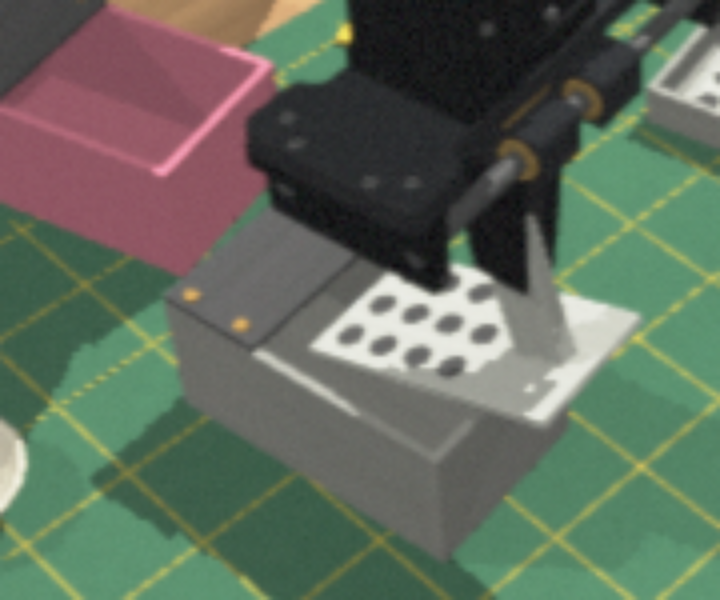

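The tail edge (row 122) is clear of the cover edge (row 87). Lifting.

```bash
python3 -m pendant '[[0,0,-10,0],[0,0,-25,0],[0,0,-42,0],[0,0,-60,0],[0,0,-78,0],[0,0,-92,0],[0,0,-100,0],[0,0,-100,0]]'
python3 -c "
from h import *
row(548,-30,235,90);row(548,250,235,80.6)"
```

```text
t: 10.85
eef_pos: [604.7, -243.9, 235.9]
tcp_rot: [-3.138, -0.002, 1.729]
ft_force: [-0.4, -0.6, -2.3]
opening: 0.106
row [220.2 -22.3   1.5] 9.1
row [496.7  21.8   1.9] 18.5
```

```bash
python3 -m pendant '[[12,1,0,1],[40,2,0,2],[75,4,0,4],[110,5,0,6],[145,7,0,8],[180,9,0,9],[215,10,0,10],[250,11,0,11]]'
python3 -m pendant '[[35,0,0,1],[70,1,0,2],[105,2,0,3],[140,3,0,5],[175,4,0,6],[205,5,0,7],[230,5,0,7],[240,5,0,7]]'
python3 -c "
from h import *
row(548.5,250,110,80.6)
pw('w9');save(vision.read_camera('scene'),'s9')"
```

```text
t: 11.85
eef_pos: [575.4, 6.5, 235.9]
tcp_rot: [-3.137, -0.002, 1.536]
ft_force: [1.0, 0.1, -1.2]
opening: 0.102
t: 12.85
eef_pos: [588.0, 247.7, 235.6]
tcp_rot: [-3.136, -0.001, 1.415]
ft_force: [0.5, -1.2, -1.3]
opening: 0.104
row [ -3.9 -38.6 125.8] 0.5
```

View pics/w9.png

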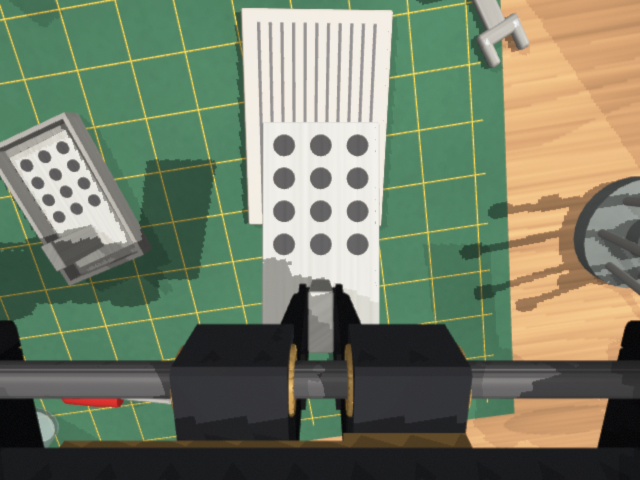

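View pics/s9.png

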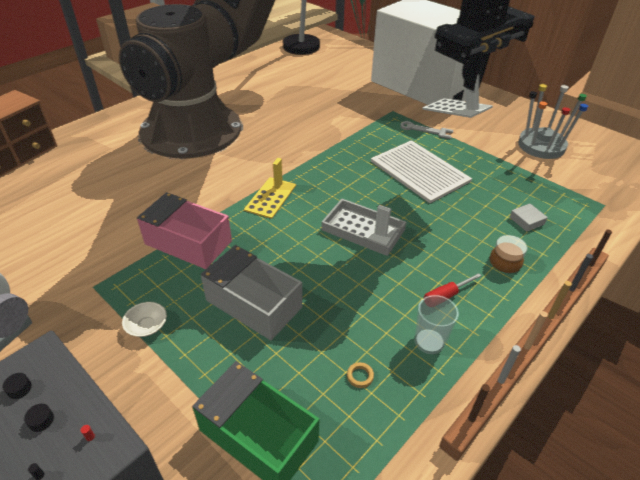

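The carrier is held tilted over the board. The board's far corners are at (242,10) and (391,12), and the near-left corner at (249,223). I'll recheck the board pose from this view.

```bash
python3 -c "
from h import *
p=pw('w10')
a=[ray(p,*q,10) for q in [(242,10),(391,12),(380,223),(249,223)]]
for q in a: print(q.round(1))
print((a[0]+a[1])/2,(a[3]-a[0]),np.degrees(np.arctan2((a[3]-a[0])[1],(a[3]-a[0])[0])))
c=(a[1]+a[3])/2;print('c',c)
row(548.5,250,110,80.6)"
```

```text
[409.3 208.7  10. ]
[430.4 333.6  10. ]
[612.1 302.9  10. ]
[592.3 177.   10. ]
[419.86023319 271.11501547  10.        ] [183.03279525 -31.68569071   0.        ] -9.821409203806759
c [511.37663082 255.27217011  10.        ]
row [ -2.5 -39.4 126.1] 0.4
```

```bash
python3 -m pendant '[[0,-6,10,0],[-1,-13,30,0],[-2,-20,52,0],[-2,-27,76,0],[-3,-33,98,0],[-3,-39,116,0],[-3,-39,128,0],[-3,-39,133,0]]'
python3 -m pendant '[[0,0,3,0],[0,0,6,0],[0,0,9,0],[0,0,12,0],[0,0,15,0],[0,0,18,0]]'
python3 -c "
from h import *
row(548.5,250,52.7,80.6)
pw('w11')"
```

```text
t: 14.0
eef_pos: [548.7, 249.0, 102.5]
tcp_rot: [-3.136, -0.0, 1.414]
ft_force: [0.2, 0.5, -1.2]
opening: 0.107
t: 14.75
eef_pos: [548.6, 249.0, 84.3]
tcp_rot: [-3.136, -0.0, 1.414]
ft_force: [0.5, 0.4, -2.3]
opening: 0.105
row [ 0.9 -0.1 31.6] 0.4
```

View pics/w11.png

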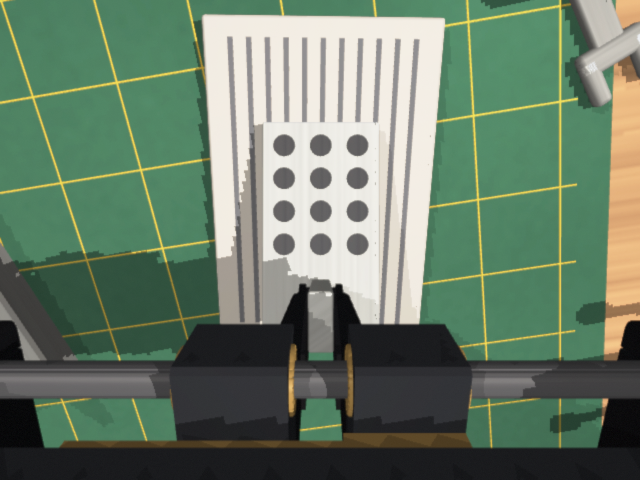

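```bash
python3 -m pendant '[[0,0,2,0],[0,0,4,0],[0,0,6,0],[0,0,8,0],[0,0,10,0],[0,0,12,0],[0,0,14,0],[0,0,16,0]]'
python3 -m pendant '[[0,0,2,0],[0,0,4,0],[0,0,6,0],[0,0,8,0],[0,0,10,0],[0,0,11,0],[0,0,11,0]]'
python3 -c "
from h import *
row(548.5,250,52.7,80.6)
pw('w12');save(vision.read_camera('scene'),'s12')"
```

```text
t: 15.8
eef_pos: [551.0, 249.4, 69.8]
tcp_rot: [-3.141, -0.003, 1.414]
ft_force: [7.0, -0.6, 9.8]
opening: 0.102
t: 16.68
eef_pos: [552.5, 249.7, 59.7]
tcp_rot: [3.138, -0.004, 1.413]
ft_force: [5.5, -0.5, 6.3]
opening: 0.108
row [-0.3 -4.   7. ] 0.4
```

View pics/w12.png

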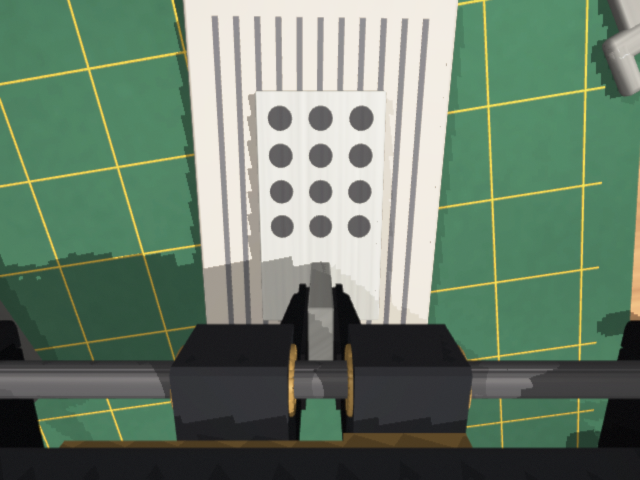

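It is rotating back as intended, at about 10 N. I'll go on down.

```bash
python3 -m pendant '[[0,0,1.5,0],[0,-1,3,0],[0,-1,4.5,0],[0,-1,6,0],[0,-1,6,0]]'
python3 -c "
from h import *
pw('w13');save(vision.read_camera('scene'),'s13')
p=cv2.imread('pics/s13.png')[110:230,350:520];cv2.imwrite('pics/s13c.png',cv2.resize(p,None,fx=4,fy=4))"
```

```text
t: 17.4
eef_pos: [552.7, 250.1, 54.3]
tcp_rot: [3.136, -0.006, 1.413]
ft_force: [4.3, 0.7, 6.0]
opening: 0.102
```

View pics/w13.png

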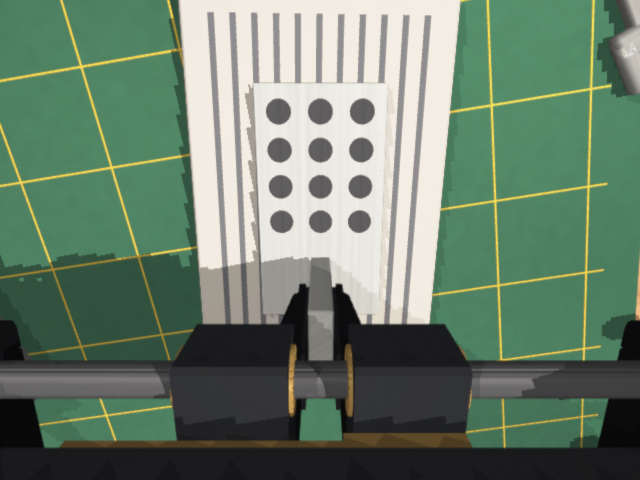

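View pics/s13c.png

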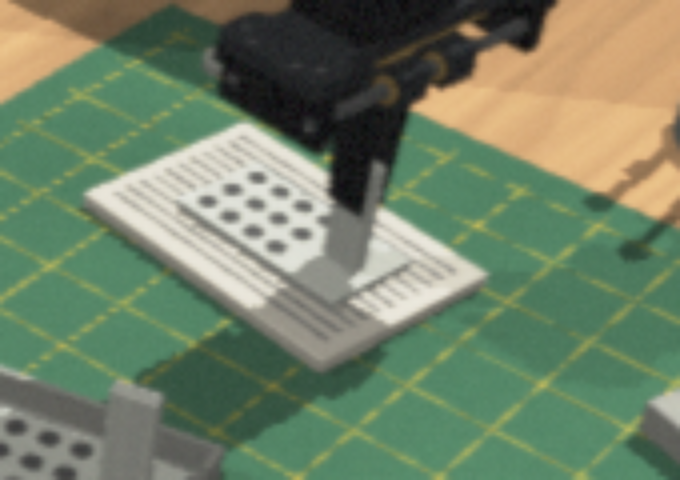

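```bash
cat >> tilt.py <<'E'
print('now');fit([111,150,186,221],[y[0]-2*pit,y[0]-pit,y[0],y[1]])
E
python3 tilt.py; python3 -m pendant '[[0,0,1,0],[0,0,2,0],[0,0,3,0],[0,0,3,0]]'
```

```text
hole y [np.float64(-49.226471141720765), np.float64(-30.920318629777427)]
tilt deg 13.150531332695948 dy -6.975440702442611 res [-1.13686838e-12 -3.80850906e-12]
tilt deg 24.52787059099871 dy -11.14862106531939 res [ 0.09603178 -0.25094684  0.15569562]
now
tilt deg 7.1109801040687755 dy -5.587377906645375 res [ 0.37769578 -0.84156185 -0.11412988  0.60343484]
t: 18.05
eef_pos: [553.0, 250.3, 54.0]
tcp_rot: [3.134, -0.006, 1.414]
ft_force: [-7.8, -3.8, 31.2]
opening: 0.104
```

```bash
python3 -c "
from h import *
pw('w14');save(vision.read_camera('scene'),'s14')
p=cv2.imread('pics/s14.png')[110:230,350:520];cv2.imwrite('pics/s14c.png',cv2.resize(p,None,fx=4,fy=4))"
```

```text
(no output)
```

View pics/w14.png

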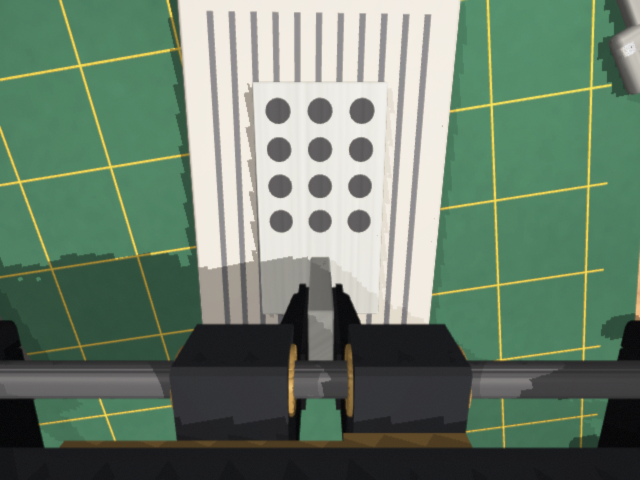

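View pics/s14c.png

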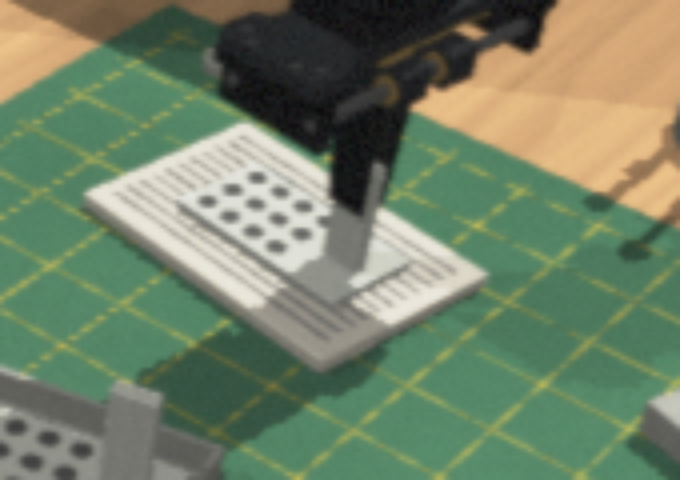

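The plate looks flat on the board (edges parallel, even shadow). I'll ease off the force, open and rise.

```bash
python3 -m pendant '[[0,0,-0.5,0],[0,0,-0.5,0]]'
python3 -m pendant '[[0,0,0,0],[0,0,0,0],[0,0,0,0],[0,0,0,0]]' 0.68
python3 -m pendant '[[0,0,-5,0],[0,0,-15,0],[0,0,-35,0],[0,0,-65,0],[0,0,-100,0],[0,0,-130,0],[0,0,-150,0],[0,0,-150,0]]'
python3 - <<'E'
from h import *
p=pw('w15');save(vision.read_camera('scene'),'s15')
t=vision.read_camera('top');save(t,'t15')
im=cv2.imread('pics/t15.png')[190:310,120:320];cv2.imwrite('pics/t15c.png',cv2.resize(im,None,fx=4,fy=4,interpolation=cv2.INTER_CUBIC))
for m in vision.regions_of(t,'spare'): print(m['confidence'],np.argwhere(m['pixels']).mean(0))
E
```

```text
t: 18.4
eef_pos: [552.9, 250.3, 54.4]
tcp_rot: [3.134, -0.006, 1.414]
ft_force: [1.7, 0.1, 1.4]
opening: 0.103
t: 18.9
eef_pos: [552.9, 250.3, 54.3]
tcp_rot: [3.134, -0.006, 1.414]
ft_force: [0.2, -0.8, -0.7]
opening: 0.32
t: 19.9
eef_pos: [552.0, 249.7, 206.3]
tcp_rot: [3.131, -0.008, 1.414]
ft_force: [0.1, 1.0, -0.3]
opening: 0.319
0.81 [233.19761905 286.09880952]
```

View pics/w15.png

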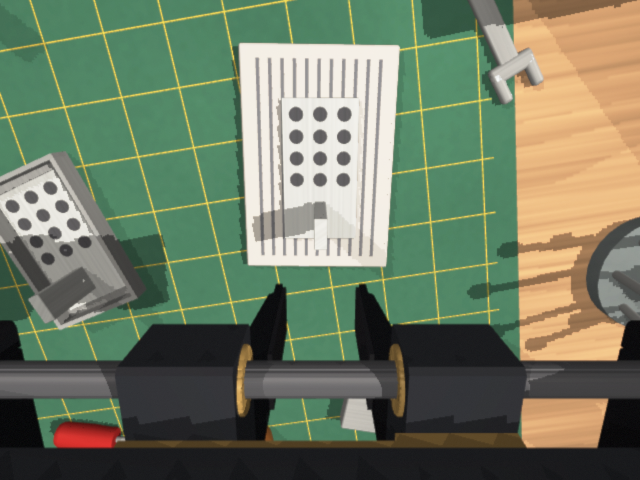

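View pics/t15c.png

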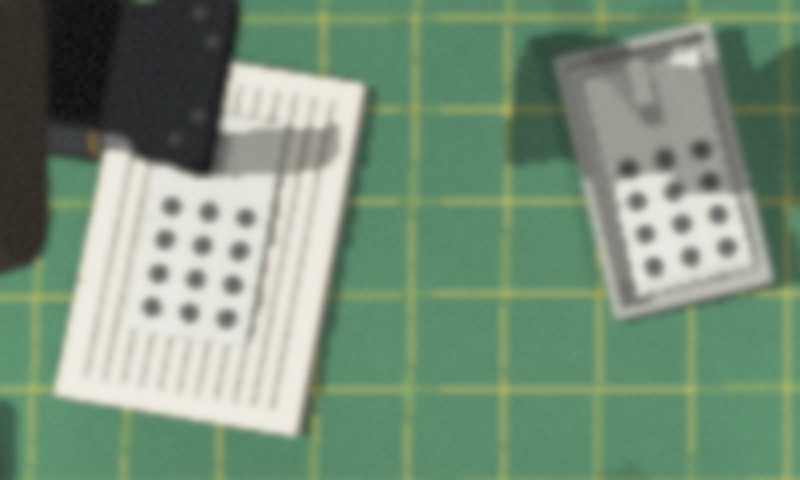

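View pics/s15.png

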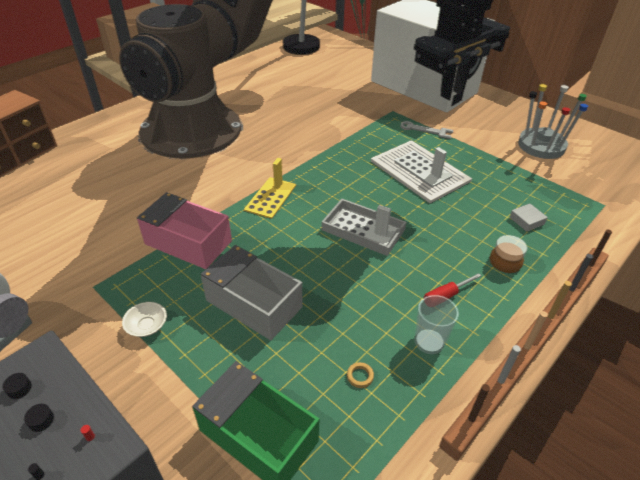

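```bash
python3 - <<'E'
from h import *
p=pw('w16')
im=cv2.imread('pics/w16.png')[30:280,225:415];cv2.imwrite('pics/w16c.png',cv2.resize(im,None,fx=2.4,fy=2.4,interpolation=cv2.INTER_CUBIC))
P=np.array([ray(p,*q,15) for q in [(281,98),(359,98),(358,238),(284,240)]]);B=np.array([ray(p,*q,10) for q in [(239,44),(399,46),(386,266),(248,266)]])
a=lambda Q:np.degrees(np.arctan2(*((Q[2]+Q[3]-Q[0]-Q[1])[[1,0]])))
th=np.radians(a(B));d=P.mean(0)-B.mean(0)
print(a(P),a(B),d, d[0]*np.cos(th)+d[1]*np.sin(th),-d[0]*np.sin(th)+d[1]*np.cos(th),np.linalg.norm(P[3]-P[0]),np.linalg.norm(P[1]-P[0]),np.linalg.norm(B[3]-B[0]))
E
```

```text
-8.583725061302625 -9.622707372292345 [6.54590235 1.11900374 5.        ] 6.266748520242452 2.1974689852099054 119.67561819692969 63.135830598290795 186.66810291787536
```

View pics/w16c.png

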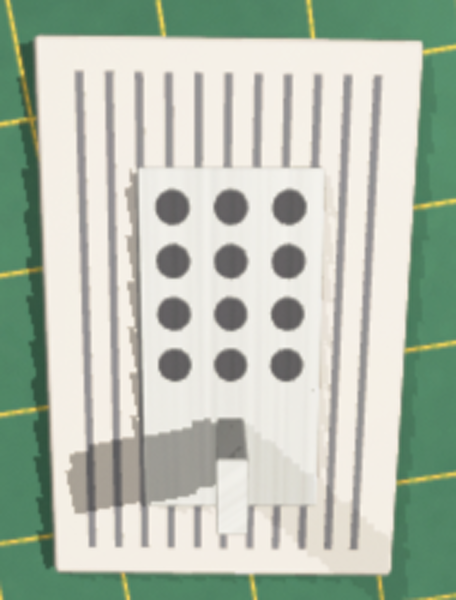

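The carrier lies flat, 6 mm and 2 mm off the board's centre, with a 1° yaw error. At z = 15 its measured size is 120 x 63 mm, as it should be.

```bash
python3 -c "
from h import *
s=env.state();print(s['t'],s['qvel'],s['ft_force']);job.job_done()"
```

```text
20.15 [-0.00127874 -0.0018242  -0.00339481  0.00078745 -0.00028865 -0.00228502] [-0.09780572 -0.14442916  0.34598924]
the job is handed in; nothing more can be done
```

The carrier is out of the deep tank and lying flat, right way up, on the draining board. I let go, raised the gripper clear and handed the job in at 20.15 s; no verdict was reported.

**How it went:** I gripped the fin and lifted until the tail met the cover, so the plate pivoted in the grip. My fit from the pictures put the tilt at about 24° with the carrier still in the tank's mouth. I drew it out from under the cover, carried it over and pressed it level on the board at about 31 N.

**Last checks:**
- **Position:** the carrier's centre is about 6 mm along and 2 mm across from the board's centre, with its length about 1° off the board's.
- **Flatness:** assuming it lies flat at board height, the plate measures 120 x 63 mm, as it should.
- **Other carrier:** the spare's outline in the top view moved by less than 1 pixel (roughly 2 mm), though it was partly in the arm's shadow.

**What disagreed:** just before the final press, the tilt fit gave about 7° with poor residuals, while the picture looked nearly level. I relied on the jump in contact force and the later pictures instead.

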